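# Clear the chopping board

### The job

Clear the kitchen things off the chopping board, each to the tray where its kind belongs: stand both spice jars upright in the square wooden tray, lay both steel pastry rings flat and side by side on the floor of the round tin, and lay the wooden scoop flat in the long narrow tray. Set the glass jars down gently and never tip them over, and leave the half onion on the board where it is.

Things in the scene. Friction and masses are not known exactly. Their poses are not given: they have to be found in the camera images.
- jar1: Spice jar: brown glass cylinder with paper label and steel lid, 42 mm diameter, 75 mm tall in all, standing upright, about 140 g. Origin: centre of its underside, z up along its axis. It starts on the wooden chopping board (fixed, 18 mm thick). The two jars are alike.
- jar2: Spice jar: brown glass cylinder with paper label and steel lid, 42 mm diameter, 75 mm tall in all, standing upright, about 140 g. Origin: centre of its underside, z up along its axis. It starts on the wooden chopping board (fixed, 18 mm thick). The two jars are alike.
- ring1: Pastry ring: plain open steel ring, 56 mm outside and 51 mm inside diameter, 35 mm high, lying flat with its axis upright, about 50 g; rigid, can be gripped across its outside. Origin: centre of its lower edge plane, z up along its axis. It starts on the wooden chopping board (fixed, 18 mm thick). The two rings are alike.
- ring2: Pastry ring: plain open steel ring, 56 mm outside and 51 mm inside diameter, 35 mm high, lying flat with its axis upright, about 50 g; rigid, can be gripped across its outside. Origin: centre of its lower edge plane, z up along its axis. It starts on the wooden chopping board (fixed, 18 mm thick). The two rings are alike.
- scoop: Wooden scoop lying flat, 95 mm long, 40 g: straight handle 16 mm wide and 14 mm thick, round bowl end 38 mm across, 18 mm thick. Origin: on its underside at the middle of its length; x runs along it towards the bowl (bowl centre at x = +28.5 mm, handle from x = -47.5 to +10 mm), z up. It starts on the wooden chopping board (fixed, 18 mm thick).
- square_tray: Square wooden tray for the jars, open-topped, 150 x 150 mm outside, 28 mm high, walls and floor 4 mm thick, fixed to the worktop. Origin: centre of its underside (its inner floor is 4 mm higher), x and y square to its walls. It may stand in any of the three tray places to the robot's left and ahead.
- long_tray: Long narrow wooden tray for the scoop, open-topped, 90 mm (its x) by 200 mm (its y) outside, 20 mm high, walls and floor 4 mm thick, fixed to the worktop. Origin: centre of its underside (its inner floor is 4 mm higher); y is its long axis. It may stand in any of the three tray places to the robot's left and ahead.
- tin: Shallow round metal cake tin for the pastry rings, open-topped, 170 mm outside diameter, 22 mm high, wall 3 mm, floor 4 mm thick, fixed to the worktop. Origin: centre of its underside (its inner floor is 4 mm higher). It may stand in any of the three tray places to the robot's left and ahead.
- onion: Half a red onion, cut side down among the things on the chopping board: solid dome 70 mm across and 34 mm high, not to be disturbed. Origin: centre of its underside.
- board: Wooden chopping board on which the jars, rings, scoop and onion start: 270 mm (its x) by 310 mm (its y), 18 mm thick, fixed to the worktop, to the robot's right. Origin: centre of its underside. A loose kitchen knife lies on the worktop beyond it.

How it is judged:
At the end, for the whole second after the job is handed in: Jars upright on the square tray's floor, rings flat on the tin's floor side by side, scoop flat on the long tray's floor: each inside the walls, origin within 5 mm of floor height, tilt under 0.15 rad, slower than 0.02 m/s; onion within 30 mm of its start (x of jar1 in the frame of square_tray between -0.055 and 0.055 m and y of jar1 in the frame of square_tray between -0.055 and 0.055 m and z of jar1 in the frame of square_tray between -0.003 and 0.009 m and angle between each of jar1, jar2, ring1, ring2, scoop's own z axis and vertical below 0.15 rad and linear speed of each of jar1, jar2, ring1, ring2, scoop below 0.02 m/s and x of jar2 in the frame of square_tray between -0.055 and 0.055 m and y of jar2 in the frame of square_tray between -0.055 and 0.055 m and z of jar2 in the frame of square_tray between -0.003 and 0.009 m and horizontal distance between each of ring1, ring2 and tin below 0.056 m and z of each of ring1, ring2 in the frame of tin below 0.009 m and x of scoop in the frame of long_tray between -0.04 and 0.04 m and y of scoop in the frame of long_tray between -0.06 and 0.06 m and z of scoop in the frame of long_tray between -0.003 and 0.009 m and distance of onion from where it was at the start of the episode below 0.03 m); the robot touches nothing.
It fails at once if a jar is tipped over (more than 0.7 rad) (angle between any of jar1, jar2's own z axis and vertical above 0.7 rad).
It fails at once if a jar is dropped or slammed into the square tray (faster than 0.6 m/s with its underside less than 50 mm above the tray's) ((x of jar1 in the frame of square_tray between -0.075 and 0.075 m and y of jar1 in the frame of square_tray between -0.075 and 0.075 m and z of jar1 in the frame of square_tray between -0.003 and 0.05 m and linear speed of jar1 above 0.6 m/s) or (x of jar2 in the frame of square_tray between -0.075 and 0.075 m and y of jar2 in the frame of square_tray between -0.075 and 0.075 m and z of jar2 in the frame of square_tray between -0.003 and 0.05 m and linear speed of jar2 above 0.6 m/s)).
It fails at once if the onion is moved by more than 30 mm (distance of onion from where it was at the start of the episode above 0.03 m).
It also fails if it takes over 106 s, if anything falls off the work surface, if the arm or the gripper's body presses on something with over 40 N, if the wrist force passes 120 N, or if a joint passes its speed limit or range.

### The arm

A 6-joint arm with a two-finger parallel gripper is mounted at the origin on the work surface. World frame = base frame: x ahead of the robot, y to its left, z up, the work surface at z = 0. Lengths are in m, angles in rad, forces in N, time in s.
With the tool pointing down it reaches from about 0.275 to 0.85 m from the base axis. Payload 19 kg.
Tool frame: the origin (TCP) lies between the finger pads; the fingertips stand 17 mm ahead of it and the grasp point (between the pads) lies 2 mm behind it; z points along the fingers, y is the direction in which the jaws open and shut (so a half turn about z gives the same grasp; the last joint's range is limited). The gripper opens to 85 mm and grips with 20 to 120 N. Pads are 22 mm wide; open, the fingers measure 114 mm over their backs; the gripper's body (76 mm by 85 mm) begins 54 mm behind the grasp point. The pads swing forward as they close: fully open they stand 13 mm farther back than shut.
Start: joints at [1.032, 0.15, 1.437, -0, 1.554, -0.134], TCP at [0.226, 0.528, 0.248] pointing down, gripper open.
Joint ranges: [-2.8, 2.8], [-0.68, 2.1], [0.12, 2.68], [-1.39, 4.53], [0.16, 2.79], [-2.81, 2.81]. Speed limits (rad/s): [1.89, 1.89, 2.22, 3.01, 3.01, 3.01].

### API

Orientations are given as a unit quaternion [w, x, y, z].
In Python, from bench import get_state, vision, order gives the robot as it stands. The module is installed in compiled form; this text tells all that it offers.
- The arm moves only by the tool servo_tool, never from a script. Its argument "increments" is a list that holds one entry, the list of rows, each a list of 7 numbers: the shift along the tool's x, y, z in units of 10 cm (1.0 is 10 cm), then the turn, a rotation vector about the tool's x, y, z in units of pi rad (1.0 is pi rad), then the closure, from -1 (fully open) to 1 (shut), so that 0 is half open. In form: [[[tx, ty, tz, wx, wy, wz, grip], ...]]. A call has exactly 10 rows; each row shifts and turns the commanded pose from where the row before left it, along the tool's axes as they then stand; what a row does not reach is not made up. A row lasts 1/8 s, in which the tool goes at most 62.5 mm and 10.7 degrees, less where a joint would pass 70% of its speed; a pose out of reach is approached as far as the arm can. A call with a number of a shift or a turn outside -1 to 1 is refused whole. A call with a gripper value outside its range is refused whole. The fingers move at their own pace and stop on an object; the grip force is fixed at half the most. Time passes only in rows, so rows that do not move let the fingers close, or fill a call up. It gives the time, the measured TCP pose, the force and the opening at its end, in the units of the state.
- get_state(): the state, without advancing time (a new reading comes with each control period).
- vision.capture(name): name is "side" or "top"; returns the picture (400x640x3 uint8, red, green, blue); there is no depth.
- vision.camera_model(name): a dict with "fx", "fy", "cx", "cy" (pixels), "pose" (4x4, takes a point from camera to world coordinates). Camera axes: x right, y down, z forward; pixel columns grow to the right and rows downward; lengths in m; the calibration is good to about 2 mm. A picture is of the moment at which its call begins. camera_model takes no time and is no camera call.
- order.close_job(): hands the job in, once; it reports no verdict.
The state is a dict: "time": time; "joint_positions": joint angles; "qvel": joint speeds; "joint_torque": joint torques, N m; "tool_pos": TCP position; "tool_rot": TCP orientation; "wrist_force": force on the tool from outside, world axes, zero at the start; "moment": the same for the moment, N m; "opening": finger opening in m.
Only numpy, scipy, OpenCV 4.12 (cv2) and the standard library are available. Lean on these libraries where they do the work, as an engineer would, in place of code of your own. Each camera call takes 0.05 s, during which the arm holds its last target.

## Working session

There is one attempt and no reset: what is moved stays moved. The work goes in short steps, Python scripts to look and compute and a tool call to move; the robot and the scene stay as the last step left them, time stands still between calls to the robot, and variables do not carry over. Pictures are saved under pics/ and viewed, and the job is handed in when it is done.

Besides the shell and the picture viewer there is one more tool, called after "Call:" as name(argument=value, ...) on one line, values as JSON. servo_tool: Moves the arm, as the interface text tells. Shifts and turns lie within -1 to 1; 1 stands for 10 cm of shift or pi rad of turn. Its arguments: {"type":"object","properties":{"increments":{"type":"array","items":{"type":"array","items":{"type":"array","items":{"type":"number"}}}}},"required":["increments"]}

```bash
mkdir -p pics
python3 - <<'E'
from bench import get_state, vision
import cv2
s=get_state()
for k in s: print(k,s[k])
for n in("side","top"):
    m=vision.camera_model(n); print(n,m)
    cv2.imwrite(f"pics/{n}0.png",vision.capture(n)[:,:,::-1])
E
```

```text
time 0.0
joint_positions [ 1.03197775e+00  1.50991041e-01  1.43801049e+00  4.00841042e-06
  1.55376254e+00 -1.34000162e-01]
qvel [ 0.00025399 -0.00171316  0.00141761 -0.00127214 -0.0012689  -0.00112371]
joint_torque [-2.11096171e-04 -7.13034225e+01 -5.70879614e+01 -5.52414008e-05
  8.79884523e-03  1.24019152e-04]
tool_pos [0.22637449 0.52833788 0.24768279]
tool_rot [-1.95233528e-04  2.01029935e-01  9.79584923e-01 -5.52214757e-04]
wrist_force [ 0.809716    0.1674078  -0.44568371]
moment [ 0.00735207 -0.01126165 -0.05305995]
opening 0.08534734352744602
side {'fx': 365.04437403243895, 'fy': 365.04437403243895, 'cx': 318.4503999007044, 'cy': 197.5448179606548, 'pose': array([[ 0.9457566 , -0.24622609,  0.2119367 ,  0.35425299],
       [-0.32473352, -0.69715955,  0.63915312, -0.53257503],
       [-0.00962248, -0.67330623, -0.73930111,  0.67711231],
       [ 0.        ,  0.        ,  0.        ,  1.        ]])}
top {'fx': 469.374498337279, 'fy': 469.374498337279, 'cx': 320.78032625086763, 'cy': 195.98150948078936, 'pose': array([[-1.14172165e-01, -9.73513030e-01,  1.98083562e-01,
         3.46599357e-01],
       [-9.93460709e-01,  1.12026721e-01, -2.20416441e-02,
         1.56164209e-02],
       [-7.32824148e-04, -1.99304778e-01, -9.79937278e-01,
         1.01633526e+00],
       [ 0.00000000e+00,  0.00000000e+00,  0.00000000e+00,
         1.00000000e+00]])}
```

View pics/top0.png

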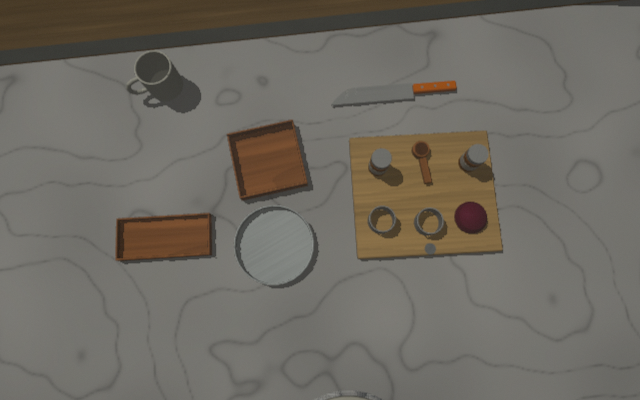

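View pics/side0.png

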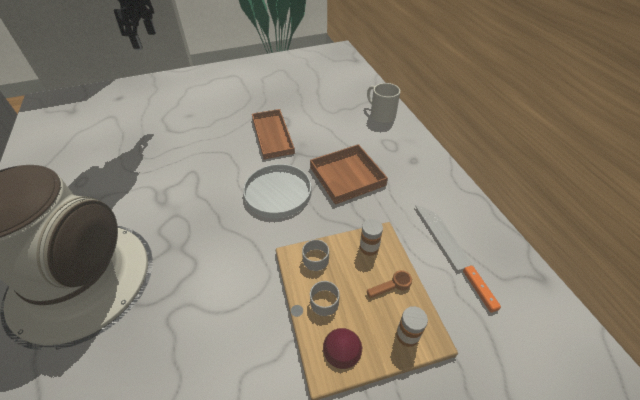

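```bash
cat > h.py <<'E'
import numpy as np, cv2
from bench import get_state, vision
def proj(n,p):
    m=vision.camera_model(n);T=np.linalg.inv(m['pose']);q=T[:3,:3]@np.array(p,float)+T[:3,3]
    return np.array([m['cx']+m['fx']*q[0]/q[2],m['cy']+m['fy']*q[1]/q[2]])
def ray(n,u,v,z):
    m=vision.camera_model(n);d=m['pose'][:3,:3]@np.array([(u-m['cx'])/m['fx'],(v-m['cy'])/m['fy'],1]);o=m['pose'][:3,3]
    return o+d*(z-o[2])/d[2]
E
python3 - <<'E'
from h import *
for n in("top","side"): print(n,proj(n,[.226,.528,.248]),proj(n,[0,0,0]))
t=cv2.imread("pics/top0.png");s=cv2.imread("pics/side0.png")
cv2.imwrite("pics/t1.png",cv2.resize(t[120:265,340:510],None,fx=4,fy=4,interpolation=cv2.INTER_CUBIC))
cv2.imwrite("pics/t2.png",cv2.resize(t[110:295,105:325],None,fx=3.2,fy=3.2,interpolation=cv2.INTER_CUBIC))
cv2.imwrite("pics/s1.png",cv2.resize(s[200:400,265:465],None,fx=3,fy=3,interpolation=cv2.INTER_CUBIC))
E
```

```text
top [ -2.73604859 410.44144334] [349.03037885 468.32125399]
side [144.3740518   39.56642521] [ 79.44306794 279.44686229]
```

View pics/t1.png

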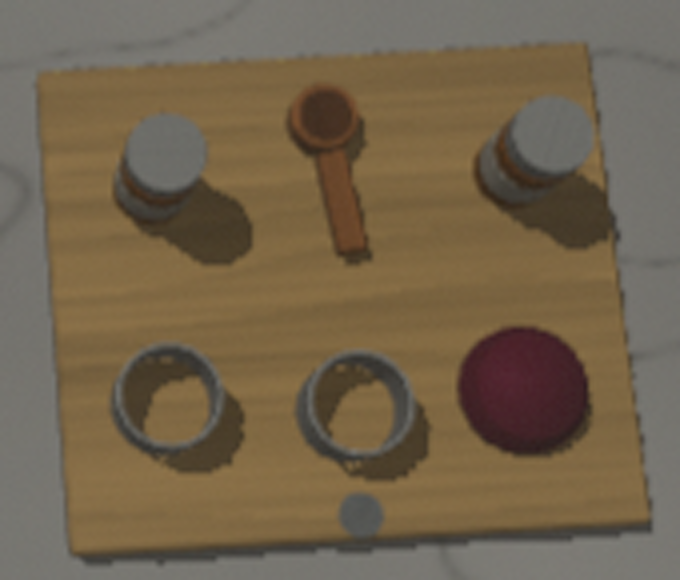

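View pics/t2.png

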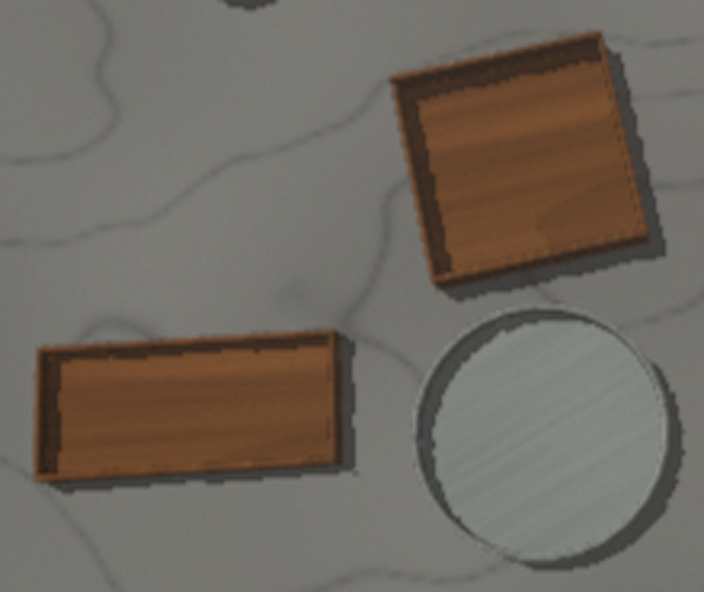

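View pics/s1.png

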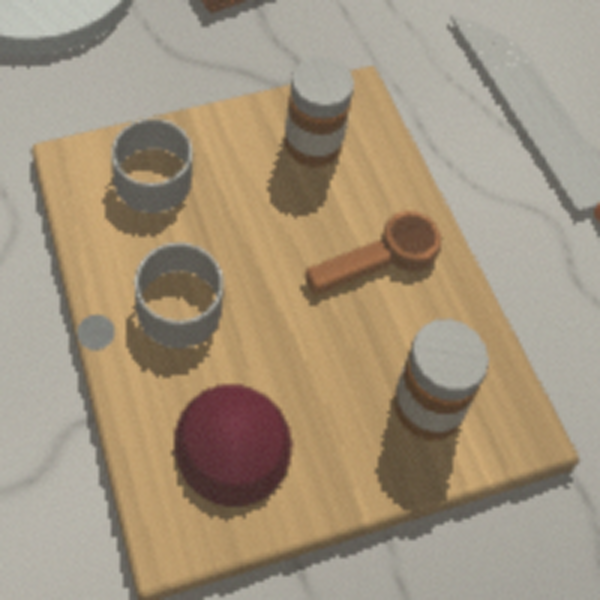

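Run:
```python
from h import *
np.set_printoptions(precision=4,suppress=True)
T={'jarL':(165,155,.093),'jarR':(550,137,.093),'ringL':(169,397,.053),'ringR':(360,405,.053),'bowl':(323,118,.036),'hend':(350,250,.032),'boardTL':(38,72,.018),'boardTR':(586,43,.018),'boardBR':(650,522,.018),'boardBL':(73,550,.018)}
S={'jarL':(322,84,.093),'jarR':(449,355,.093),'ringL':(153,157,.053),'ringR':(179,281,.053),'bowl':(412,236,.036),'hend':(315,278,.032),'boardTL':(375,68,.018),'boardTR':(577,460,.018),'boardBR':(140,592,.018),'boardBL':(35,145,.018)}
for k in T:
    X,Y,z=T[k];a=ray('top',340+(X+.5)/4-.5,120+(Y+.5)/4-.5,z)
    X,Y,z=S[k];b=ray('side',265+(X+.5)/3-.5,200+(Y+.5)/3-.5,z)
    print(k,a[:2],b[:2],(a-b)[:2]*1000)
# masks for trays
t=cv2.imread("pics/top0.png");h=cv2.cvtColor(t,cv2.COLOR_BGR2HSV)
m=cv2.inRange(h,(3,100,40),(14,255,200));m[:, :0]=0
for c in cv2.findContours(m,cv2.RETR_EXTERNAL,cv2.CHAIN_APPROX_NONE)[0]:
    if cv2.contourArea(c)>60: 
        r=cv2.minAreaRect(c);print('brown',cv2.contourArea(c),r)
        if cv2.contourArea(c)>1000:
            P=np.array([ray('top',*p,.02 if r[0][0]<200 else .028)[:2] for p in cv2.boxPoints(r)]);print(P,P.mean(0),np.linalg.norm(P-np.roll(P,1,0),axis=1))
m=cv2.inRange(h,(150,80,20),(179,255,255))
for c in cv2.findContours(m,cv2.RETR_EXTERNAL,cv2.CHAIN_APPROX_NONE)[0]:
    if cv2.contourArea(c)>60: print('onion',cv2.minEnclosingCircle(c), ray('top',*cv2.minEnclosingCircle(c)[0],.028))
# tin picks: rim circle in t2
def t2(X,Y):return 105+(X+.5)/3.2-.5,110+(Y+.5)/3.2-.5
for p in [(416,430),(668,430),(545,305),(545,562)]: print('tin',ray('top',*t2(*p),.022)[:2])
for p in [(393,77),(601,34),(648,240),(436,283)]: print('sq',ray('top',*t2(*p),.028)[:2])
for p in [(38,349),(335,332),(337,465),(38,479)]: print('long',ray('top',*t2(*p),.02)[:2])
```

```text
jarL [ 0.597  -0.1359] [ 0.5966 -0.1409] [0.4294 4.9499]
jarR [ 0.584  -0.3327] [ 0.584  -0.3364] [0.0073 3.6795]
ringL [ 0.4787 -0.1264] [ 0.4791 -0.133 ] [-0.4041  6.5839]
ringR [ 0.4633 -0.2241] [ 0.465  -0.2253] [-1.7365  1.2865]
bowl [ 0.6233 -0.2335] [ 0.6234 -0.237 ] [-0.1146  3.4877]
hend [ 0.5496 -0.2374] [ 0.552  -0.2419] [-2.4065  4.435 ]
boardTL [ 0.6729 -0.0847] [ 0.6723 -0.0899] [0.6101 5.2534]
boardTR [ 0.6547 -0.3908] [ 0.6526 -0.3924] [2.1656 1.6103]
boardBR [ 0.3881 -0.3754] [ 0.3894 -0.3751] [-1.2876 -0.3692]
boardBL [ 0.4084 -0.0697] [ 0.4088 -0.0725] [-0.4227  2.7846]
brown 3820.0 ((162.901611328125, 236.45068359375), (41.94728469848633, 96.472412109375), 86.36705780029297)
[[0.5497 0.4409]
 [0.5394 0.2347]
 [0.4492 0.2351]
 [0.4596 0.4377]] [0.4995 0.3371] [0.0902 0.2064 0.0902 0.2028]
brown 365.5 ((421.7109375, 162.0186309814453), (42.299156188964844, 16.224332809448242), 86.3086166381836)
brown 4257.0 ((266.4529113769531, 159.28823852539062), (67.35689544677734, 68.87541198730469), 77.47119140625)
[[0.7095 0.1864]
 [0.7271 0.0353]
 [0.5744 0.0193]
 [0.5582 0.1662]] [0.6423 0.1018] [0.1526 0.1521 0.1536 0.1478]
brown 376.5 ((434.35516357421875, 86.76206970214844), (9.88241195678711, 43.26669692993164), 85.2363510131836)
onion ((470.73077392578125, 216.8076934814453), 15.834388732910156) [ 0.4649 -0.3186  0.028 ]
tin [0.4653 0.1863]
tin [0.4462 0.0206]
tin [0.5393 0.0935]
tin [0.3701 0.1096]
sq [0.7094 0.1821]
sq [0.7241 0.0363]
sq [0.5745 0.0198]
sq [0.5614 0.1643]
long [0.5486 0.4343]
long [0.5374 0.2356]
long [0.4484 0.2403]
long [0.4618 0.4367]
```

Call:
servo_tool(increments=[[[0,0,0,0,0,0.053,-1],[0,0,0,0,0,0.053,-1],[0,0,0,0,0,0.053,-1],[0,0,0,0,0,0.053,-1],[0,0,0,0,0,0.053,-1],[0,0,0,0,0,0.053,-1],[0,0,0,0,0,0.053,-1],[0,0,0,0,0,0,-1],[-0.3,0.16,0,0,0,0,-1],[-0.4,0.22,0,0,0,0,-1]]])

```text
time: 1.35
tool_pos: [0.2645, 0.458, 0.2478]
tool_rot: [0.0, 0.705, 0.71, -0.0]
wrist_force: [1.3, 0.3, 0.3]
opening: 0.0851
```

Call:
servo_tool(increments=[[[-0.5,0.28,0,0,0,0,-1],[-0.5,0.28,0,0,0,0,-1],[-0.5,0.28,0,0,0,0,-1],[-0.5,0.28,0,0,0,0,-1],[-0.5,0.28,0,0,0,0,-1],[-0.5,0.28,0,0,0,0,-1],[-0.5,0.28,0,0,0,0,-1],[-0.5,0.28,0,0,0,0,-1],[-0.5,0.28,0,0,0,0,-1],[-0.5,0.28,0,0,0,0,-1]]])

```text
time: 2.6
tool_pos: [0.5453, -0.0433, 0.2483]
tool_rot: [0.0, 0.705, 0.709, 0.0]
wrist_force: [1.5, 0.1, 0.2]
opening: 0.0852
```

Call:
servo_tool(increments=[[[-0.48,0.26,0,0,0,0,-1],[-0.48,0.26,0,0,0,0,-1],[0,0,0.2,0,0,0,-1],[0,0,0.2,0,0,0,-1],[0,0,0,0,0,0,-1],[0,0,0,0,0,0,-1],[0,0,0,0,0,0,-1],[0,0,0,0,0,0,-1],[0,0,0,0,0,0,-1],[0,0,0,0,0,0,-1]]])

```text
time: 3.85
tool_pos: [0.5968, -0.1373, 0.2084]
tool_rot: [0.0, 0.707, 0.707, -0.0]
wrist_force: [0.2, -0.6, -1.6]
opening: 0.0853
```

Call:
servo_tool(increments=[[[0,0,0.3,0,0,0,-1],[0,0,0.3,0,0,0,-1],[0,0,0.3,0,0,0,-1],[0,0,0.3,0,0,0,-1],[0,0,0.25,0,0,0,-1],[0,0,0,0,0,0,-1],[0,0,0,0,0,0,-0.3],[0,0,0,0,0,0,0.5],[0,0,0,0,0,0,0.5],[0,0,0,0,0,0,0.5]]])

```text
time: 5.1
tool_pos: [0.5973, -0.1375, 0.0646]
tool_rot: [0.001, 0.707, 0.707, 0.0]
wrist_force: [-1.8, 0.4, 7.7]
opening: 0.0408
```

Call:
servo_tool(increments=[[[0,0,0,0,0,0,0.5],[0,0,0,0,0,0,0.5],[0,0,-0.2,0,0,0,0.5],[0,0,-0.3,0,0,0,0.5],[0,0,-0.3,0,0,0,0.5],[0,0,-0.3,0,0,0,0.5],[0,0,0,0,0,0,0.5],[0,0,0,0,0,0,0.5],[0,0,0,0,0,0,0.5],[0,0,0,0,0,0,0.5]]])

```text
time: 6.35
tool_pos: [0.5965, -0.1373, 0.1725]
tool_rot: [-0.001, 0.707, 0.707, -0.0]
wrist_force: [-0.6, -0.6, -1.3]
opening: 0.041
```

Call:
servo_tool(increments=[[[0.2,0.04,0,0,0,0,0.5],[0.4,0.06,0,0,0,0,0.5],[0.4,0.06,0,0,0,0,0.5],[0.4,0.06,0,0,0,0,0.5],[0.4,0.06,0,0,0,0,0.5],[0.4,0.06,0,0,0,0,0.5],[0.3,0.05,0,0,0,0,0.5],[0.19,0.03,0,0,0,0,0.5],[0,0,0,0,0,0,0.5],[0,0,0,0,0,0,0.5]]])

```text
time: 7.6
tool_pos: [0.6385, 0.1312, 0.1732]
tool_rot: [0.0, 0.707, 0.707, -0.0]
wrist_force: [0.4, -0.3, -1.1]
opening: 0.0408
```

Run:
```python
from h import *
for n in("side","top"): cv2.imwrite(f"pics/{n}2.png",vision.capture(n)[:,:,::-1])
t=cv2.imread("pics/top2.png");s=cv2.imread("pics/side2.png")
cv2.imwrite("pics/c2.png",np.hstack([cv2.resize(t[90:300,200:400],(400,420)),cv2.resize(s[90:300,240:440],(400,420))]))
```

```text
(no output)
```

View pics/c2.png

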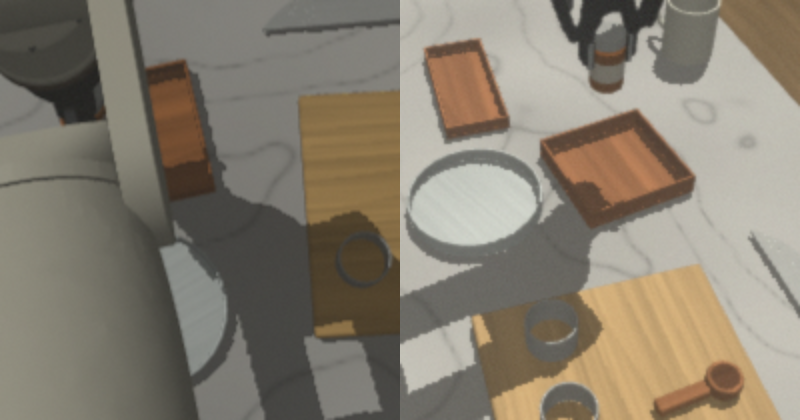

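Call:
servo_tool(increments=[[[0,0,0.2,0,0,0,0.5],[0,0,0.25,0,0,0,0.5],[0,0,0.25,0,0,0,0.5],[0,0,0.2,0,0,0,0.5],[0,0,0.15,0,0,0,0.5],[0,0,0.08,0,0,0,0.5],[0,0,0.05,0,0,0,0.5],[0,0,0.02,0,0,0,0.5],[0,0,0,0,0,0,0.5],[0,0,0,0,0,0,0.5]]])

```text
time: 8.95
tool_pos: [0.6388, 0.1317, 0.0537]
tool_rot: [0.0, 0.707, 0.707, 0.0]
wrist_force: [0.0, 0.8, -1.4]
opening: 0.0405
```

Call:
servo_tool(increments=[[[0,0,0.015,0,0,0,0.5],[0,0,0.015,0,0,0,0.5],[0,0,0,0,0,0,0.5],[0,0,0,0,0,0,0.5],[0,0,0,0,0,0,0.0],[0,0,0,0,0,0,-0.2],[0,0,0,0,0,0,-0.5],[0,0,0,0,0,0,-0.5],[0,0,-0.1,0,0,0,-0.5],[0,0,-0.1,0,0,0,-0.5]]])

```text
time: 10.2
tool_pos: [0.6388, 0.1317, 0.0713]
tool_rot: [0.0, 0.707, 0.707, 0.0]
wrist_force: [-0.3, 0.7, -0.4]
opening: 0.0641
```

Call:
servo_tool(increments=[[[0,0,-0.3,0,0,0,-0.5],[0,0,-0.4,0,0,0,-0.5],[0,0,-0.4,0,0,0,-0.5],[0,0,-0.3,0,0,0,-0.8],[-0.4,-0.05,0,0,0,0,-1],[-0.5,-0.05,0,0,0,0,-1],[-0.5,-0.05,0,0,0,0,-1],[-0.5,-0.05,0,0,0,0,-1],[-0.5,-0.05,0,0,0,0,-1],[-0.5,-0.05,0,0,0,0,-1]]])

```text
time: 11.45
tool_pos: [0.6084, -0.1599, 0.2114]
tool_rot: [0.001, 0.707, 0.707, 0.0]
wrist_force: [0.6, 0.3, -0.2]
opening: 0.0856
```

Call:
servo_tool(increments=[[[-0.5,-0.07,0,0,0,0,-1],[-0.5,-0.07,0,0,0,0,-1],[-0.46,-0.07,0,0,0,0,-1],[-0.3,-0.04,0,0,0,0,-1],[0,0,0.2,0,0,0,-1],[0,0,0.3,0,0,0,-1],[0,0,0.3,0,0,0,-1],[0,0,0.3,0,0,0,-1],[0,0,0.3,0,0,0,-1],[0,0,0.08,0,0,0,-1]]])

```text
time: 12.7
tool_pos: [0.5832, -0.333, 0.0605]
tool_rot: [-0.001, 0.707, 0.707, -0.0]
wrist_force: [0.2, -0.0, 0.6]
opening: 0.0854
```

Call:
servo_tool(increments=[[[0,0,0,0,0,0,-1],[0,0,0,0,0,0,-0.3],[0,0,0,0,0,0,0.5],[0,0,0,0,0,0,0.5],[0,0,0,0,0,0,0.5],[0,0,0,0,0,0,0.5],[0,0,-0.2,0,0,0,0.5],[0,0,-0.3,0,0,0,0.5],[0,0,-0.3,0,0,0,0.5],[0,0,-0.3,0,0,0,0.5]]])

```text
time: 13.95
tool_pos: [0.5838, -0.3343, 0.1749]
tool_rot: [0.001, 0.707, 0.707, 0.0]
wrist_force: [0.6, -0.6, -1.0]
opening: 0.041
```

Call:
servo_tool(increments=[[[0.2,0.03,0,0,0,0,0.5],[0.5,0.08,0,0,0,0,0.5],[0.5,0.08,0,0,0,0,0.5],[0.5,0.08,0,0,0,0,0.5],[0.5,0.08,0,0,0,0,0.5],[0.5,0.08,0,0,0,0,0.5],[0.5,0.08,0,0,0,0,0.5],[0.5,0.07,0,0,0,0,0.5],[0.3,0.035,0,0,0,0,0.5],[0,0,0,0,0,0,0.5]]])

```text
time: 15.2
tool_pos: [0.6446, 0.0685, 0.172]
tool_rot: [-0.0, 0.706, 0.708, -0.0]
wrist_force: [0.2, -0.5, -0.8]
opening: 0.0405
```

Call:
servo_tool(increments=[[[0,0,0.2,0,0,0,0.5],[0,0,0.25,0,0,0,0.5],[0,0,0.25,0,0,0,0.5],[0,0,0.2,0,0,0,0.5],[0,0,0.15,0,0,0,0.5],[0,0,0.08,0,0,0,0.5],[0,0,0.05,0,0,0,0.5],[0,0,0,0,0,0,0.5],[0,0,0,0,0,0,0.5],[0,0,0,0,0,0,0.5]]])

```text
time: 16.45
tool_pos: [0.6454, 0.0657, 0.0548]
tool_rot: [0.0, 0.707, 0.707, 0.0]
wrist_force: [-0.3, 0.4, -1.6]
opening: 0.0405
```

Call:
servo_tool(increments=[[[0,0,0.02,0,0,0,0.5],[0,0,0.02,0,0,0,0.5],[0,0,0.015,0,0,0,0.5],[0,0,0,0,0,0,0.5],[0,0,0,0,0,0,0.5],[0,0,0,0,0,0,0.5],[0,0,0,0,0,0,0.5],[0,0,0,0,0,0,0.5],[0,0,0,0,0,0,0.5],[0,0,0,0,0,0,0.5]]])

```text
time: 17.7
tool_pos: [0.6452, 0.0657, 0.0494]
tool_rot: [0.0, 0.707, 0.707, 0.0]
wrist_force: [-4.0, -0.5, 8.8]
opening: 0.041
```

Call:
servo_tool(increments=[[[0,0,0,0,0,0,0.0],[0,0,0,0,0,0,-0.2],[0,0,0,0,0,0,-0.5],[0,0,0,0,0,0,-0.5],[0,0,-0.1,0,0,0,-0.5],[0,0,-0.2,0,0,0,-0.5],[0,0,-0.4,0,0,0,-0.5],[0,0,-0.4,0,0,0,-0.5],[0,0,-0.4,0,0,0,-0.8],[0,0,0,0,0,0,-1]]])

```text
time: 18.95
tool_pos: [0.6463, 0.0657, 0.2041]
tool_rot: [0.003, 0.707, 0.707, 0.002]
wrist_force: [-0.0, 0.5, -1.0]
opening: 0.0854
```

Call:
servo_tool(increments=[[[-0.2,-0.17,0,0,0,0,-1],[-0.4,-0.34,0,0,0,0,-1],[-0.4,-0.34,0,0,0,0,-1],[-0.4,-0.34,0,0,0,0,-1],[-0.4,-0.34,0,0,0,0,-1],[-0.15,-0.13,0,0,0,0,-1],[0,0,0.2,0,0,0,-1],[0,0,0.3,0,0,0,-1],[0,0,0.3,0,0,0,-1],[0,0,0,0,0,0,-1]]])

```text
time: 20.2
tool_pos: [0.4783, -0.129, 0.1176]
tool_rot: [-0.001, 0.707, 0.707, -0.001]
wrist_force: [0.7, 0.3, 0.7]
opening: 0.0855
```

Run:
```python
from h import *
for n in("side","top"): cv2.imwrite(f"pics/{n}3.png",vision.capture(n)[:,:,::-1])
print(get_state()['tool_pos'])
t=cv2.imread("pics/top3.png");s=cv2.imread("pics/side3.png")
cv2.imwrite("pics/c3.png",np.hstack([cv2.resize(t[90:300,200:400],(400,420)),cv2.resize(s[100:360,240:440],(400,520))[100:]]))
```

```text
[ 0.47953821 -0.12951372  0.12001369]
```

View pics/c3.png

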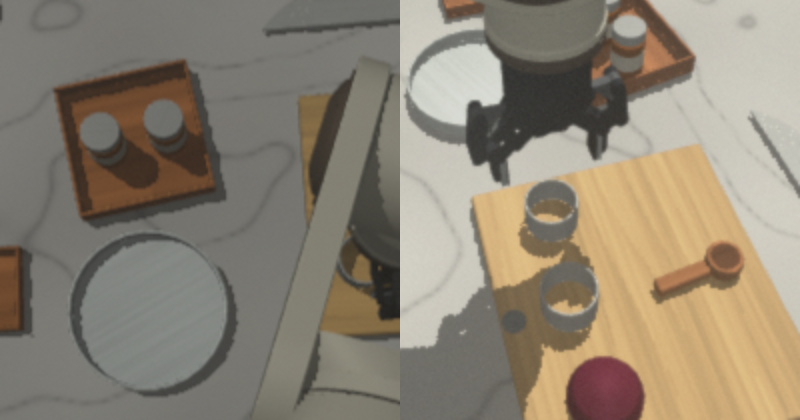

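View pics/side3.png

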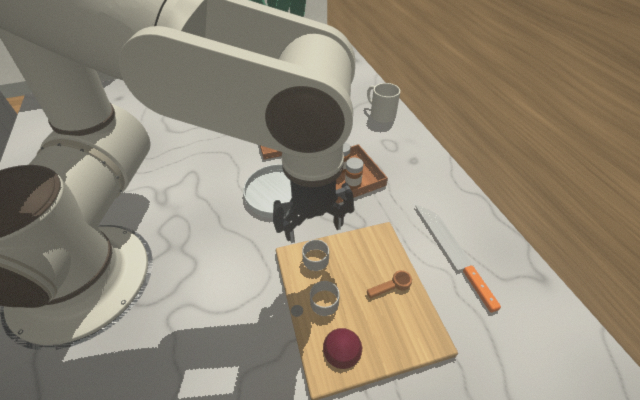

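Call:
servo_tool(increments=[[[0,0,0.25,0,0,0,-1],[0,0,0.25,0,0,0,-1],[0,0,0.2,0,0,0,-1],[0,0,0.1,0,0,0,-1],[0,0,0,0,0,0,-1],[0,0,0,0,0,0,0.2],[0,0,0,0,0,0,0.2],[0,0,0,0,0,0,0.2],[0,0,0,0,0,0,0.2],[0,0,0,0,0,0,0.2]]])

```text
time: 21.55
tool_pos: [0.4798, -0.1296, 0.0401]
tool_rot: [0.001, 0.707, 0.707, 0.0]
wrist_force: [-3.2, 2.4, 13.6]
opening: 0.0541
```

Call:
servo_tool(increments=[[[0,0,-0.2,0,0,0,0.2],[0,0,-0.3,0,0,0,0.2],[0,0,-0.3,0,0,0,0.2],[0,0,-0.3,0,0,0,0.2],[0,0,0,0,0,0,0.2],[0,0,0,0,0,0,0.2],[0,0,0,0,0,0,0.2],[0,0,0,0,0,0,0.2],[0,0,0,0,0,0,0.2],[0,0,0,0,0,0,0.2]]])

```text
time: 22.8
tool_pos: [0.4792, -0.1294, 0.1487]
tool_rot: [-0.0, 0.707, 0.707, -0.0]
wrist_force: [0.2, -0.4, -0.5]
opening: 0.0546
```

Call:
servo_tool(increments=[[[0.2,-0.02,0,0,0,0,0.2],[0.5,-0.05,0,0,0,0,0.2],[0.5,-0.05,0,0,0,0,0.2],[0.5,-0.05,0,0,0,0,0.2],[0.5,-0.05,0,0,0,0,0.2],[0.41,-0.025,0,0,0,0,0.2],[0,0,0.2,0,0,0,0.2],[0,0,0.3,0,0,0,0.2],[0,0,0.3,0,0,0,0.2],[0,0,0.2,0,0,0,0.2]]])

```text
time: 24.05
tool_pos: [0.4536, 0.1324, 0.0476]
tool_rot: [-0.0, 0.707, 0.707, -0.0]
wrist_force: [-0.7, -0.2, -0.3]
opening: 0.0544
```

Call:
servo_tool(increments=[[[0,0,0.1,0,0,0,0.2],[0,0,0.05,0,0,0,0.2],[0,0,0.03,0,0,0,0.2],[0,0,0.03,0,0,0,0.2],[0,0,0,0,0,0,0.2],[0,0,0,0,0,0,0.2],[0,0,0,0,0,0,0.2],[0,0,0,0,0,0,0.2],[0,0,0,0,0,0,0.2],[0,0,0,0,0,0,0.2]]])

```text
time: 25.3
tool_pos: [0.4546, 0.1316, 0.0278]
tool_rot: [0.0, 0.707, 0.707, -0.0]
wrist_force: [0.9, 0.1, -0.3]
opening: 0.0544
```

Call:
servo_tool(increments=[[[0,0,0.015,0,0,0,0.2],[0,0,0,0,0,0,0.2],[0,0,0,0,0,0,0.2],[0,0,0,0,0,0,-0.4],[0,0,0,0,0,0,-0.6],[0,0,0,0,0,0,-0.6],[0,0,-0.1,0,0,0,-0.6],[0,0,-0.2,0,0,0,-0.6],[0,0,-0.4,0,0,0,-0.6],[0,0,-0.4,0,0,0,-1]]])

```text
time: 26.55
tool_pos: [0.4544, 0.1316, 0.1381]
tool_rot: [0.0, 0.707, 0.707, 0.0]
wrist_force: [0.2, 0.1, 0.3]
opening: 0.0838
```

Call:
servo_tool(increments=[[[-0.3,0.01,0,0,0,0,-1],[-0.5,0.015,0,0,0,0,-1],[-0.5,0.015,0,0,0,0,-1],[-0.5,0.015,0,0,0,0,-1],[-0.5,0.015,0,0,0,0,-1],[-0.5,0.015,0,0,0,0,-1],[-0.5,0.01,0,0,0,0,-1],[-0.26,0,0,0,0,0,-1],[0,0,0.1,0,0,0,-1],[0,0,0,0,0,0,-1]]])

```text
time: 27.8
tool_pos: [0.4639, -0.2236, 0.1257]
tool_rot: [-0.001, 0.707, 0.707, -0.0]
wrist_force: [0.3, 1.2, -0.1]
opening: 0.0854
```

Call:
servo_tool(increments=[[[0,0,0.25,0,0,0,-1],[0,0,0.3,0,0,0,-1],[0,0,0.2,0,0,0,-1],[0,0,0.1,0,0,0,-1],[0,0,0,0,0,0,-1],[0,0,0,0,0,0,0.2],[0,0,0,0,0,0,0.2],[0,0,0,0,0,0,0.2],[0,0,0,0,0,0,0.2],[0,0,0,0,0,0,0.2]]])

```text
time: 29.05
tool_pos: [0.4648, -0.2246, 0.0427]
tool_rot: [0.001, 0.707, 0.707, 0.0]
wrist_force: [-3.1, 3.4, 13.5]
opening: 0.0547
```

Call:
servo_tool(increments=[[[0,0,-0.2,0,0,0,0.2],[0,0,-0.3,0,0,0,0.2],[0,0,-0.3,0,0,0,0.2],[0,0,-0.3,0,0,0,0.2],[0,0,0,0,0,0,0.2],[0,0,0,0,0,0,0.2],[0,0,0,0,0,0,0.2],[0,0,0,0,0,0,0.2],[0,0,0,0,0,0,0.2],[0,0,0,0,0,0,0.2]]])

```text
time: 30.3
tool_pos: [0.4643, -0.2244, 0.1512]
tool_rot: [-0.0, 0.707, 0.707, -0.0]
wrist_force: [-0.0, 0.3, -0.5]
opening: 0.0546
```

Call:
servo_tool(increments=[[[0.3,-0.01,0,0,0,0,0.2],[0.5,-0.015,0,0,0,0,0.2],[0.5,-0.015,0,0,0,0,0.2],[0.5,-0.015,0,0,0,0,0.2],[0.5,-0.015,0,0,0,0,0.2],[0.4,-0.015,0,0,0,0,0.2],[0.2,-0.01,0,0,0,0,0.2],[0,0,0.2,0,0,0,0.2],[0,0,0.3,0,0,0,0.2],[0,0,0,0,0,0,0.2]]])

```text
time: 31.55
tool_pos: [0.4536, 0.0657, 0.0999]
tool_rot: [-0.001, 0.707, 0.707, -0.001]
wrist_force: [0.6, -0.2, 0.3]
opening: 0.0544
```

Run:
```python
from h import *
s=vision.capture('side')[:,:,::-1]
cv2.imwrite("pics/c4.png",cv2.resize(s[120:260,220:400],None,fx=4,fy=4))
print(get_state()['tool_pos'])
```

```text
[0.45440113 0.06559538 0.10128878]
```

View pics/c4.png

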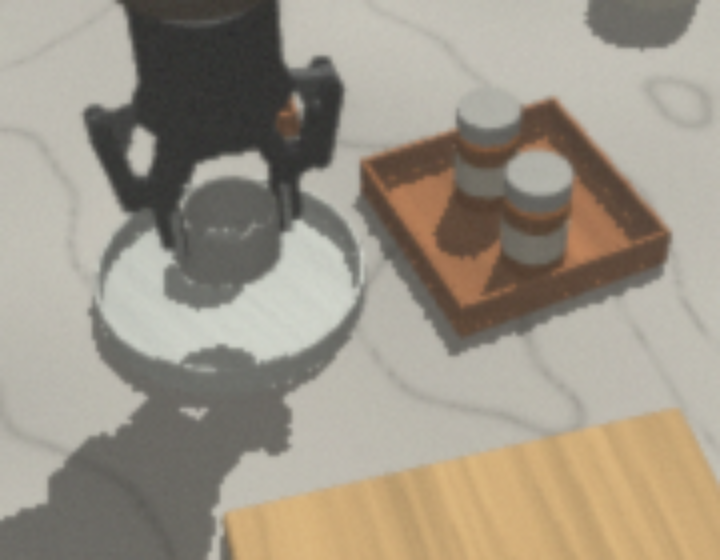

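Call:
servo_tool(increments=[[[0,0,0.15,0,0,0,0.2],[0,0,0.2,0,0,0,0.2],[0,0,0.15,0,0,0,0.2],[0,0,0.1,0,0,0,0.2],[0,0,0.05,0,0,0,0.2],[0,0,0.04,0,0,0,0.2],[0,0,0.02,0,0,0,0.2],[0,0,0,0,0,0,0.2],[0,0,0,0,0,0,0.2],[0,0,0,0,0,0,0.2]]])

```text
time: 32.85
tool_pos: [0.4547, 0.0656, 0.0305]
tool_rot: [0.0, 0.707, 0.707, 0.0]
wrist_force: [-0.8, -0.3, 0.1]
opening: 0.0543
```

Call:
servo_tool(increments=[[[0,0,0.02,0,0,0,0.2],[0,0,0,0,0,0,0.2],[0,0,0,0,0,0,0.2],[0,0,0,0,0,0,-0.4],[0,0,0,0,0,0,-0.6],[0,0,0,0,0,0,-0.6],[0,0,-0.1,0,0,0,-0.6],[0,0,-0.2,0,0,0,-0.6],[0,0,-0.4,0,0,0,-0.6],[0,0,-0.4,0,0,0,-1]]])

```text
time: 34.1
tool_pos: [0.4545, 0.0656, 0.1401]
tool_rot: [0.0, 0.707, 0.707, -0.0]
wrist_force: [0.6, 0.3, -0.5]
opening: 0.0839
```

Call:
servo_tool(increments=[[[-0.3,0.14,-0.2,0,0,0,-1],[-0.5,0.22,0,0,0,0,-1],[-0.5,0.22,0,0,0,0,-1],[-0.5,0.22,0,0,0,0,-1],[-0.5,0.22,0,0,0,0,-1],[-0.5,0.22,0,0,0,0,-1],[-0.22,0.13,0,0,0,0,-1],[0,0,0,0,0,0,-1],[0,0,0,0,0,0,-1],[0,0,0,0,0,0,-1]]])

```text
time: 35.35
tool_pos: [0.5916, -0.2355, 0.1588]
tool_rot: [0.0, 0.707, 0.708, 0.0]
wrist_force: [0.7, 0.1, -0.1]
opening: 0.0854
```

Call:
servo_tool(increments=[[[0,0,0,0,0,0.0534,-1],[0,0,0,0,0,0.0534,-1],[0,0,0,0,0,0.0534,-1],[0,0,0,0,0,0.0534,-1],[0,0,0,0,0,0.0534,-1],[0,0,0,0,0,0.0534,-1],[0,0,0,0,0,0.0534,-1],[0,0,0,0,0,0.0534,-1],[0,0,0,0,0,0.0534,-1],[0,0,0,0,0,0,-1]]])

```text
time: 36.6
tool_pos: [0.5917, -0.2357, 0.1587]
tool_rot: [0.0, 1.0, 0.031, 0.0]
wrist_force: [-0.1, -0.2, 0.3]
opening: 0.0855
```

Run:
```python
from h import *
s=vision.capture('side')[:,:,::-1];t=vision.capture('top')[:,:,::-1]
cv2.imwrite("pics/c5.png",cv2.resize(s[130:370,220:470],None,fx=2.4,fy=2.4))
cv2.imwrite("pics/c6.png",cv2.resize(t[110:300,105:325],None,fx=3,fy=3))
cv2.imwrite("pics/top5.png",t)
print(get_state()['tool_pos'],get_state()['tool_rot'])
```

```text
[ 0.59176838 -0.23590901  0.15857321] [8.68729009e-05 9.99454200e-01 3.30345988e-02 9.58020723e-05]
```

View pics/c5.png

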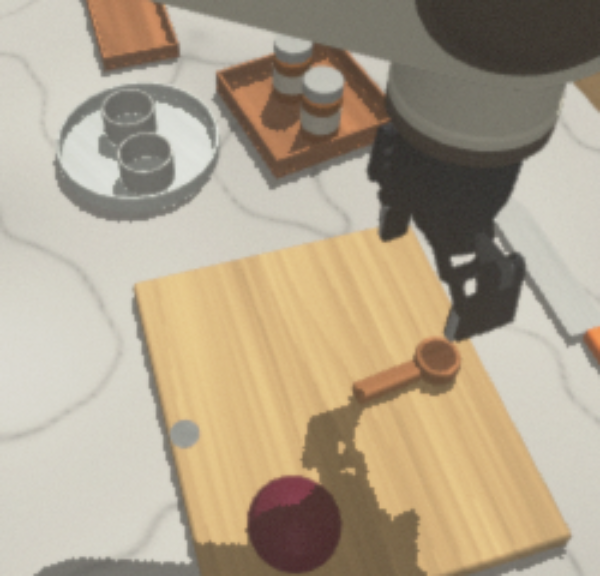

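View pics/c6.png

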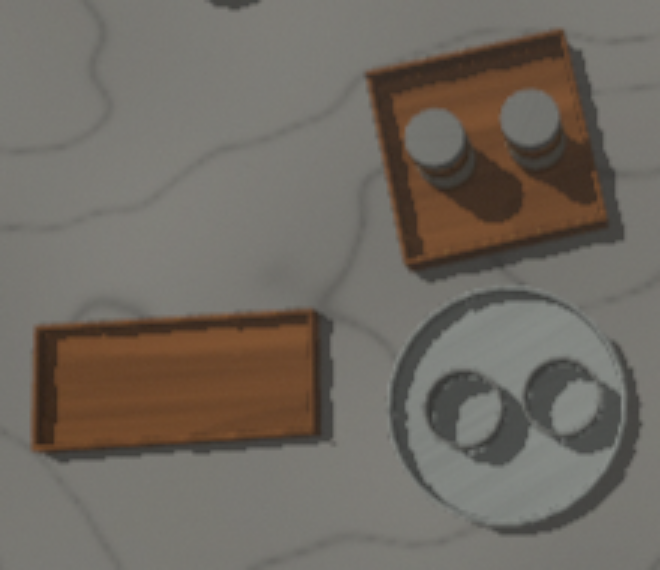

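Call:
servo_tool(increments=[[[0,0.01,0.2,0,0,0,-1],[0,0,0.3,0,0,0,-0.5],[0,0,0.3,0,0,0,-0.3],[0,0,0.2,0,0,0,-0.1],[0,0,0.1,0,0,0,-0.1],[0,0,0.08,0,0,0,-0.1],[0,0,0,0,0,0,-0.1],[0,0,0,0,0,0,-0.1],[0,0,0,0,0,0,-0.1],[0,0,0,0,0,0,-0.1]]])

```text
time: 37.95
tool_pos: [0.592, -0.2374, 0.0407]
tool_rot: [0.0, 1.0, 0.031, 0.0]
wrist_force: [-0.4, -0.3, 0.2]
opening: 0.0468
```

Run:
```python
from h import *
s=vision.capture('side')[:,:,::-1]
cv2.imwrite("pics/c7.png",cv2.resize(s[220:340,330:470],None,fx=4,fy=4))
```

```text
(no output)
```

View pics/c7.png

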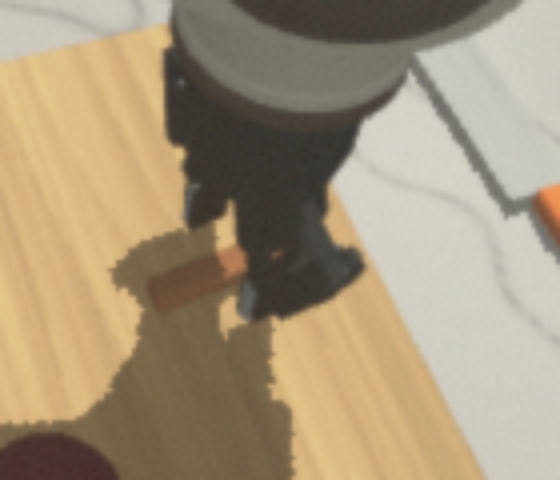

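Fingers straddle the handle just short of the bowl (crop px 250,260). Lower 2 mm and close.

Call:
servo_tool(increments=[[[0,0,0.02,0,0,0,-0.1],[0,0,0,0,0,0,0.3],[0,0,0,0,0,0,0.6],[0,0,0,0,0,0,0.9],[0,0,0,0,0,0,0.9],[0,0,0,0,0,0,0.9],[0,0,0,0,0,0,0.9],[0,0,0,0,0,0,0.9],[0,0,0,0,0,0,0.9],[0,0,0,0,0,0,0.9]]])

```text
time: 39.25
tool_pos: [0.592, -0.2374, 0.0385]
tool_rot: [0.0, 1.0, 0.031, 0.0]
wrist_force: [-1.1, 0.1, 6.0]
opening: 0.0138
```

Call:
servo_tool(increments=[[[0,0,-0.2,0,0,0,0.9],[0,0,-0.3,0,0,0,0.9],[0,0,-0.3,0,0,0,0.9],[0,0,-0.3,0,0,0,0.9],[0,0,-0.2,0,0,0,0.9],[0,0,0,0,0,0,0.9],[0,0,0,0,0,0,0.9],[0,0,0,0,0,0,0.9],[0,0,0,0,0,0,0.9],[0,0,0,0,0,0,0.9]]])

```text
time: 40.5
tool_pos: [0.5918, -0.2373, 0.168]
tool_rot: [-0.0, 1.0, 0.031, -0.0]
wrist_force: [0.4, -0.6, -0.6]
opening: 0.0144
```

Run:
```python
from h import *
s=vision.capture('side')[:,:,::-1]
cv2.imwrite("pics/c8.png",cv2.resize(s[180:330,330:520],None,fx=3.5,fy=3.5))
```

View pics/c8.png

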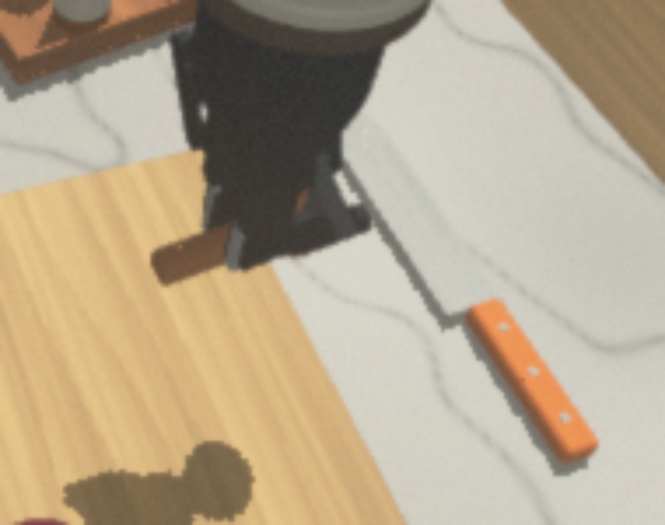

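Call:
servo_tool(increments=[[[0,0,0,0,0,-0.0512,0.9],[0,0,0,0,0,-0.0512,0.9],[0,0,0,0,0,-0.0512,0.9],[0,0,0,0,0,-0.0512,0.9],[0,0,0,0,0,-0.0512,0.9],[0,0,0,0,0,-0.0512,0.9],[0,0,0,0,0,-0.0512,0.9],[0,0,0,0,0,-0.0512,0.9],[0,0,0,0,0,-0.0512,0.9],[0,0,0,0,0,0,0.9]]])

```text
time: 41.8
tool_pos: [0.5919, -0.2373, 0.1683]
tool_rot: [-0.0, 0.729, 0.685, -0.0]
wrist_force: [0.0, -0.7, -0.7]
opening: 0.0139
```

Call:
servo_tool(increments=[[[0.3,-0.068,0,0,0,0,0.9],[0.5,-0.113,0,0,0,0,0.9],[0.5,-0.113,0,0,0,0,0.9],[0.5,-0.113,0,0,0,0,0.9],[0.5,-0.113,0,0,0,0,0.9],[0.5,-0.113,0,0,0,0,0.9],[0.5,-0.113,0,0,0,0,0.9],[0.5,-0.113,0,0,0,0,0.9],[0.5,-0.113,0,0,0,0,0.9],[0.5,-0.113,0,0,0,0,0.9]]])

```text
time: 43.05
tool_pos: [0.5127, 0.2501, 0.1684]
tool_rot: [0.0, 0.73, 0.683, 0.0]
wrist_force: [1.0, -0.8, -0.4]
opening: 0.0141
```

Call:
servo_tool(increments=[[[0.5,-0.11,0,0,0,0,0.9],[0.32,-0.08,0,0,0,0,0.9],[0,0,0,0,0,0,0.9],[0,0,0.2,0,0,0,0.9],[0,0,0.3,0,0,0,0.9],[0,0,0.3,0,0,0,0.9],[0,0,0,0,0,0,0.9],[0,0,0,0,0,0,0.9],[0,0,0,0,0,0,0.9],[0,0,0,0,0,0,0.9]]])

```text
time: 44.3
tool_pos: [0.4996, 0.3316, 0.0892]
tool_rot: [0.0, 0.729, 0.685, 0.001]
wrist_force: [0.7, -0.4, -0.3]
opening: 0.014
```

Run:
```python
from h import *
s=vision.capture('side')[:,:,::-1]
cv2.imwrite("pics/c9.png",cv2.resize(s[60:220,220:400],None,fx=3.5,fy=3.5))
```

```text
(no output)
```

View pics/c9.png

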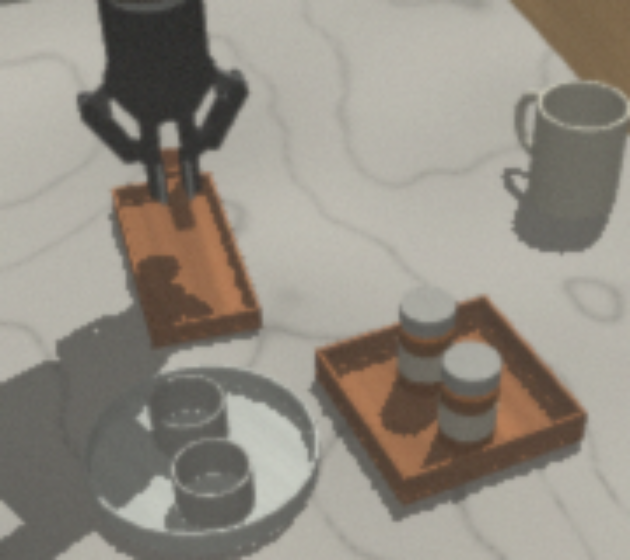

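Call:
servo_tool(increments=[[[0,0,0.15,0,0,0,0.9],[0,0,0.2,0,0,0,0.9],[0,0,0.13,0,0,0,0.9],[0,0,0.08,0,0,0,0.9],[0,0,0.05,0,0,0,0.9],[0,0,0.02,0,0,0,0.9],[0,0,0,0,0,0,0.9],[0,0,0,0,0,0,0.9],[0,0,0,0,0,0,0.9],[0,0,0,0,0,0,0.9]]])

```text
time: 45.6
tool_pos: [0.4993, 0.3315, 0.0254]
tool_rot: [0.0, 0.729, 0.685, 0.0]
wrist_force: [-0.2, 0.0, -0.5]
opening: 0.0137
```

Call:
servo_tool(increments=[[[0,0,0.01,0,0,0,0.9],[0,0,0,0,0,0,0.9],[0,0,0,0,0,0,0.5],[0,0,0,0,0,0,0.2],[0,0,0,0,0,0,0.2],[0,0,0,0,0,0,0.2],[0,0,-0.1,0,0,0,0.2],[0,0,-0.3,0,0,0,0.2],[0,0,-0.4,0,0,0,0.2],[0,0,-0.4,0,0,0,0.2]]])

```text
time: 46.85
tool_pos: [0.4992, 0.3314, 0.1463]
tool_rot: [0.0, 0.729, 0.685, 0.0]
wrist_force: [-0.2, 0.6, 0.7]
opening: 0.0341
```

Call:
servo_tool(increments=[[[0,-0.2,-0.3,0,0,0,0.2],[0.1,-0.4,-0.2,0,0,0,0.2],[0.2,-0.4,0,0,0,0,0.2],[0.2,-0.4,0,0,0,0,0.2],[0.3,-0.4,0,0,0,0,0.2],[0.3,-0.4,0,0,0,0,0.2],[0.3,-0.4,0,0,0,0,0.2],[0.2,-0.2,0,0,0,0,0.2],[0,0,0,0,0,0,0.2],[0,0,0,0,0,0,0.2]]])

```text
time: 48.1
tool_pos: [0.2299, 0.5082, 0.1947]
tool_rot: [0.0, 0.729, 0.685, 0.0]
wrist_force: [0.0, -0.8, 1.2]
opening: 0.0343
```

Run:
```python
from h import *
s=vision.capture('side')[:,:,::-1];t=vision.capture('top')[:,:,::-1]
cv2.imwrite("pics/sideF.png",s);cv2.imwrite("pics/topF.png",t)
cv2.imwrite("pics/c10.png",cv2.resize(s[90:230,220:400],None,fx=4,fy=4))
cv2.imwrite("pics/c11.png",cv2.resize(t[110:300,105:325],None,fx=3.5,fy=3.1))
h=cv2.cvtColor(t,cv2.COLOR_BGR2HSV);m=cv2.inRange(h,(150,80,20),(179,255,255))
for c in cv2.findContours(m,cv2.RETR_EXTERNAL,cv2.CHAIN_APPROX_NONE)[0]:
    if cv2.contourArea(c)>60: print('onion',cv2.minEnclosingCircle(c))
```

```text
onion ((470.53125, 216.7578125), 15.630507469177246)
```

View pics/c10.png

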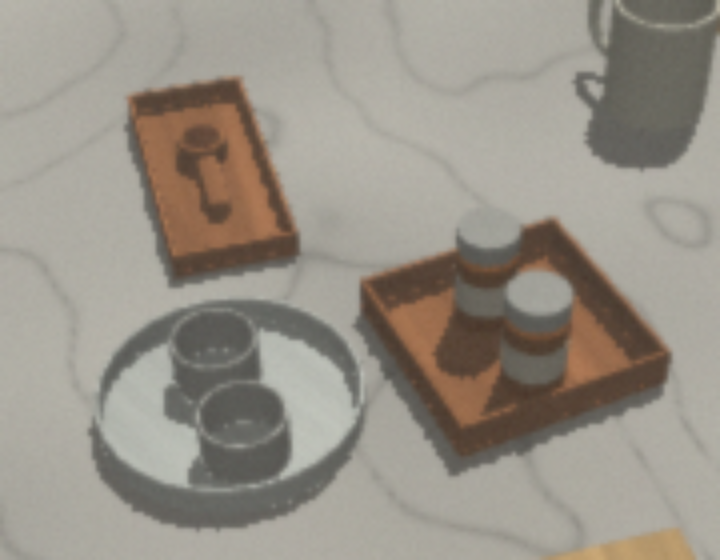

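View pics/c11.png

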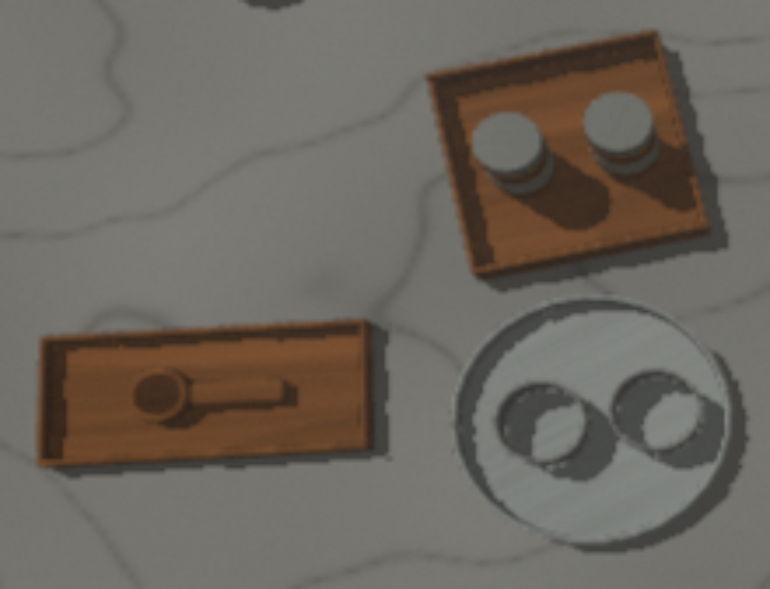

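Run:
```python
from h import *
f=lambda X,Y,z:ray('top',105+X/3.5,110+Y/3.1,z)[:2]
c=(f(455,425,.022)+f(730,425,.022))/2
c[0]=((f(592,296,.022)+f(592,545,.022))/2)[0]
print('tin',c)
for p in [(543,425),(657,415)]:
    r=f(*p,.039);print(r,np.linalg.norm(r-c))
g=lambda X,Y,z:ray('side',220+X/4,90+Y/4,z)[:2]
print([g(215,342,.039),g(245,418,.039)])
print('jars',f(509,142,.079),f(620,125,.079),'scoop bowl',f(160,394,.022))
```

```text
tin [0.45375884 0.10354873]
[0.45083398 0.13125291] 0.027858145105581076
[0.44976738 0.06329148] 0.040454643592588616
[array([0.45580424, 0.12708897]), array([0.45668101, 0.05794786])]
jars [0.63723522 0.12979205] [0.64149623 0.06327854] scoop bowl [0.50034249 0.36236873]
```

```bash
python3 -c "
from bench import order,get_state
print(order.close_job()); print(get_state()['time'])"
```

```text
the job is handed in; nothing more can be done
None
the job is handed in; nothing more can be done
```

I moved both jars to the square tray, both rings to the tin and the scoop to the long tray, and handed the job in at about 48 s of the 106 s allowed. The hand-in reports no verdict.

What the last pictures, taken from both cameras after the arm had withdrawn, showed:
- **Jars:** both stand upright in the square tray, about 66 mm apart and clear of the walls.
- **Rings:** both lie flat in the tin with a gap of about 12 mm. The top view puts their centres about 28 and 40 mm from the tin's centre; the limit is 56 mm.
- **Scoop:** it lies flat and lengthwise near the middle of the long tray.
- **Onion:** it is within a fraction of a pixel of its starting place in the top view.

**Disagreement:** the two cameras differed by up to about 6.5 mm sideways (in y). At the start I averaged them, except for the trays, where I had only the top view and shifted it by 2 mm. At the end the side view put the nearer ring about 5 mm farther from the tin's centre than the top view did, which is still within the limit. Floor height and tilt I judged only by eye in these pictures. No check failed.

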